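# Build a filter-disc sandwich on the test stand and slide it under test

## Task

Stack the three layers for a filter test centred on the ring mark of the stand's carrier: the brass support disc at the bottom, then the white glass filter disc, then the blue cap disc on top, all flat with their rims lined up. The white disc stands on edge in the wooden rack: do not drop it, lay it flat on the cork pad and let go of it there before you take it again by its rim for the stack. With the stack complete, push the carrier along its rails fully home against the stop at the gauge column without upsetting the stack, let go, and leave the orange disc, the bottle and the beaker where they are.

Things in the scene. Friction and masses are not known exactly. Their poses are not given: they have to be found in the camera images.
- support: Brass support disc, diameter 60 mm, 12 mm thick, about 250 g, small dark holes printed on top; lies flat on the bench. Origin at the disc's centre, z is the disc's axis. Goes at the bottom of the stack.
- frit: White sintered-glass filter disc, diameter 60 mm, 12 mm thick, about 60 g. Origin at the disc's centre, its own x is the disc's axis (level while the disc stands on edge in the rack, vertical once it lies flat). Stands on edge in one of the two slots of the rack, its centre 38 mm above the bench, its lower 18 mm inside the slot. Goes in the middle of the stack, either face up.
- cap: Blue plastic cap disc, diameter 60 mm, 12 mm thick, about 60 g, white dot on top; lies flat on the bench. Origin at the disc's centre, z is the disc's axis. Goes on top of the stack.
- spare: Orange plastic disc of the filter disc's size, diameter 60 mm, 12 mm thick, standing on edge in the other slot of the rack. Origin at its centre, own x is its axis. Leave it in its place.
- rack: Fixed wooden drying rack, 150 mm (x) by 80 mm (y), 26 mm high, origin at the centre of its underside. Two slots at x = -35 and +35 mm, running along y, 15 mm wide, floor 8 mm above the bench; a disc in a slot has its axis along the rack's x.
- pad: Fixed cork pad, 140 mm square, 3 mm thick, clear, on the bench. Origin at the centre of its underside.
- seat (a point): Centre of the dark ring mark (inner diameter 62 mm) on top of the carrier's square aluminium plate, 120 by 120 mm; top face 34 mm above the bench. z is up; the carrier slides along its +y. Moves with the carrier.
- post (a point): Black upright push post of the carrier, diameter 16 mm, rising 42 mm above the plate's top face (to 76 mm above the bench). The point lies on its axis, 22 mm above the plate's top face (56 mm above the bench), 90 mm behind the seat (at the seat's y = -90 mm); push along the seat's +y. Moves with the carrier.
- carrier (a joint): Slide of the carrier along the rails, m: 0 at the rear end, 0.150 fully home against the stop at the gauge column. Starts near the rear end. It moves stiffly, with about 3 N, and stays where it is left.
- bottle: White plastic bottle with red cap, diameter 64 mm, 150 mm high, loose. Origin at the centre of its underside. Leave it alone.
- beaker: Open glass beaker, diameter 70 mm, 90 mm high, loose. Origin at the centre of its underside. Leave it alone.
- stand: Fixed base of the stand with the two rails, 130 mm (x) by 360 mm (y). Origin on the bench; the rails run along its y. The gauge column stands at its y = +200 mm, 140 mm tall; its head reaches to y = +160 mm. When the carrier is home the seat is at y = +75 mm.

How it is judged:
On the way, in this order (a step that is already met when the one before it is completed fails the run):
1. the white disc lies flat on the cork pad, let go (angle between the x axis of frit and the z axis of pad, either way round below 0.1 rad and z of frit in the frame of pad below 0.013 m and x of frit in the frame of pad between -0.07 and 0.07 m and y of frit in the frame of pad between -0.07 and 0.07 m and contact force between frit and the fingers below 0.05 N), for 0.15 s.
2. brass, white and blue discs are stacked in this order, flat and centred on the ring mark, let go, with the carrier still near the rear end of its rails (horizontal distance between each of support, frit, cap and seat below 0.006 m and z of support in the frame of seat between 0.003 and 0.009 m and angle between the z axis of each of support, cap and the z axis of seat, either way round below 0.08 rad and contact force between each of support, frit, cap and the fingers below 0.05 N and z of frit in the frame of seat between 0.015 and 0.021 m and angle between the x axis of frit and the z axis of seat, either way round below 0.08 rad and z of cap in the frame of seat between 0.027 and 0.033 m and value of joint carrier below 0.05 m), for 0.2 s.
At the end, for the whole second after the job is handed in: Carrier home (within 4 mm of its stop), at rest; on it brass, white, blue from the bottom, flat (0.08 rad), each resting on the one below, within 6 mm of the ring mark's centre, at rest and let go; orange disc within 20 mm, bottle and beaker within 30 mm of where they stood (horizontal distance between each of support, frit, cap and seat below 0.006 m and z of support in the frame of seat between 0.003 and 0.009 m and angle between the z axis of each of support, cap and the z axis of seat, either way round below 0.08 rad and contact force between each of support, frit, cap and the fingers below 0.05 N and z of frit in the frame of seat between 0.015 and 0.021 m and angle between the x axis of frit and the z axis of seat, either way round below 0.08 rad and z of cap in the frame of seat between 0.027 and 0.033 m and linear speed of each of support, frit, cap below 0.01 m/s and value of joint carrier above 0.146 m and velocity of joint carrier below 0.005 m/s and distance of spare from where it was at the start of the episode below 0.02 m and distance of each of bottle, beaker from where it was at the start of the episode below 0.03 m); the robot touches nothing.
It fails at once if the white glass disc is dropped (moves faster than 0.8 m/s while not held) (linear speed of frit above 0.8 m/s and contact force between frit and the fingers below 0.05 N).
It fails at once if the orange disc, bottle or beaker is displaced or knocked over (distance of spare from where it was at the start of the episode above 0.02 m or distance of any of bottle, beaker from where it was at the start of the episode above 0.03 m or angle between any of bottle, beaker's own z axis and vertical above 0.3 rad).
It also fails if it takes over 72 s, if anything falls off the work surface, if the arm or the gripper's body presses on something with over 40 N, if the wrist force passes 120 N, or if a joint passes its speed limit or range.

## Robot

A 6-joint arm with a two-finger parallel gripper is mounted at the origin on the work surface. World frame = base frame: x ahead of the robot, y to its left, z up, the work surface at z = 0. Lengths are in m, angles in rad, forces in N, time in s.
With the tool pointing down it reaches from about 0.35 to 0.775 m from the base axis. Payload 7.3 kg.
Tool frame: the origin (TCP) lies at the centre of the arm's flange, where the gripper is bolted on; the fingertips stand 178 mm ahead of it and the grasp point (between the pads) lies 159 mm ahead of it; z points along the fingers, y is the line along which they close (so a half turn about z gives the same grasp; the last joint's range is limited). The gripper opens to 92 mm and grips with 3 to 60 N. Pads are 19 mm wide; open, the fingers measure 130 mm over their backs; the gripper's body (75 mm by 190 mm) begins 47 mm behind the grasp point.
Start: joints at [1.164, 0.342, 1.524, -0, 1.275, -0.146], TCP at [0.135, 0.507, 0.405] pointing down, gripper open.
Joint ranges: [-2.53, 2.53], [-0.77, 2.02], [0.04, 2.7], [-1, 4.14], [0.28, 2.66], [-3.11, 3.11]. Speed limits (rad/s): [2.57, 2.57, 3.14, 3.14, 3.14, 3.14].

## Interface

Orientations are given as [roll, pitch, yaw] about the fixed x, y, z axes, in that order (R = Rz(yaw) Ry(pitch) Rx(roll)).
In Python, from cell import telemetry, vision, ticket gives the robot as it stands.
- The arm moves only by the shell command python3 -m crank 'ROWS' [FORCE]. ROWS is JSON, a list of rows, each a list of 5 numbers: the gripper command: -1 is shut, 1 is fully open, values between are in proportion, then the shift along the tool's x, y, z in mm, then the turn about the tool's z in rad. In form: [[fingers, dx, dy, dz, roll], ...]. A call has 1 to 12 rows; each row is the pose to reach, as a shift and turn from the pose commanded when the call began, along the tool's axes at that moment; what a row does not reach only later rows make up. A row lasts 1/12 s, in which the tool goes at most 41.7 mm and 7.16 degrees, less where a joint would pass 70% of its speed; a pose out of reach is approached as far as the arm can. A call with a gripper value outside its range is refused whole. The fingers move at their own pace and stop on an object; FORCE is the grip in N (left out, the last holds). Time passes only in rows, so rows that repeat a pose let the fingers close. It gives the time, the measured TCP pose, the force, the opening and the grip force at its end, in the units of the state.
- telemetry.observe(): the state, without advancing time (a new reading comes with each control period).
- vision.read_camera(name): name is "scene" or "top"; returns (picture, depth): 384x512x3 uint8, red, green, blue; 384x512 float32, m along the optical axis (not along the pixel's ray), 0 where there is no reading.
- vision.get_calibration(name): a dict with "camera_matrix" (3x3 intrinsics, pixels), "rvec" (rotation vector, rad) and "tvec" (3), from world to camera coordinates, as OpenCV has them. Camera axes: x right, y down, z forward; pixel columns grow to the right and rows downward; lengths in m; the calibration is good to about 2 mm. A picture is of the moment at which its call begins. get_calibration takes no time and is no camera call.
- ticket.hand_in(): hands the job in; it is judged then, once.
The state is a dict: "time": time; "qpos": joint angles; "qvel": joint speeds; "joint_efforts": joint torques, N m; "tool_pos": TCP position; "tool_rot": TCP orientation; "contact_force": force on the tool from outside, world axes, zero at the start; "torque": the same for the moment, N m; "opening": finger opening in m; "grip_force": force on a finger pad.
Only numpy, scipy, OpenCV 4.12 (cv2) and the standard library are available. Lean on these libraries where they do the work, as an engineer would, in place of code of your own. Each camera call takes 0.05 s, during which the arm holds its last target. There are 200 camera calls.

## Working session

There is one attempt and no reset: what is moved stays moved. The work goes in short steps, Python scripts to look and compute and a shell command to move; the robot and the scene stay as the last step left them, time stands still between calls to the robot, and variables do not carry over. Pictures are saved under pics/ and viewed, at most 10 in all, crops included, and the job is handed in when it is done.

```bash
mkdir -p pics; ls
cat > h.py <<'E'
import numpy as np, cv2
from cell import telemetry, vision, ticket
def cal(n):
    c=vision.get_calibration(n); R=cv2.Rodrigues(np.array(c["rvec"],float))[0]
    return np.array(c["camera_matrix"],float),R,np.array(c["tvec"],float).ravel()
def cloud(n,d):
    K,R,t=cal(n); v,u=np.mgrid[:d.shape[0],:d.shape[1]]
    P=np.stack([(u-K[0,2])/K[0,0]*d,(v-K[1,2])/K[1,1]*d,d],-1)
    return (P-t)@R   # world
def look(n,f=None):
    im,d=vision.read_camera(n)
    if f: cv2.imwrite('pics/'+f,im[:,:,::-1])
    return im,d,cloud(n,d)
E
python3 - <<'E'
from h import *
for n in("scene","top"):
    im,d,P=look(n,n+"0.png"); np.savez(n+"0.npz",im=im,d=d,P=P)
    K,R,t=cal(n); print(n,"cam at",-R.T@t,K[0,0])
s=telemetry.observe(); print(s)
E
```

```text
pics
scene cam at [1.46638362 0.50872252 0.76951054] 446.44936830656695
top cam at [0.36910434 0.00293701 1.03142772] 351.43134987444665
{'time': 0.1, 'qpos': array([ 1.16401016e+00,  3.42623447e-01,  1.52491369e+00, -1.76159822e-06,
        1.27537568e+00, -1.46024346e-01]), 'qvel': array([ 2.57393141e-05, -5.41641142e-04, -2.83791742e-03, -1.74919459e-04,
       -9.29988682e-04, -1.12737183e-03]), 'joint_efforts': array([ 1.99126598e-04, -4.32011247e+01, -2.44694960e+01,  7.19462684e-02,
        5.26215881e-02, -3.11277063e-05]), 'tool_pos': array([0.13529694, 0.50714296, 0.40413238]), 'tool_rot': array([-3.14028630e+00, -1.90424051e-04,  2.88083122e+00]), 'contact_force': array([ 0.24107649,  0.69820785, -0.48014037]), 'torque': array([-0.0442193 , -0.01303186, -0.01858421]), 'grip_force': 0.0, 'opening': 0.09175648399160327}
```

View pics/top0.png

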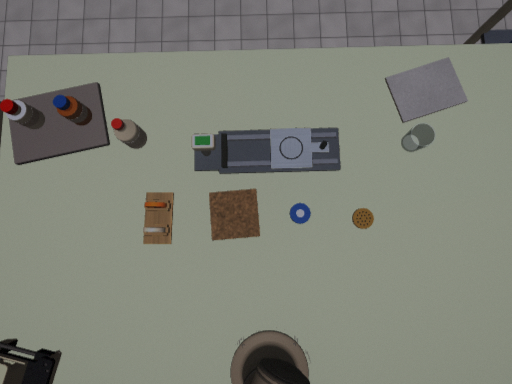

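View pics/scene0.png

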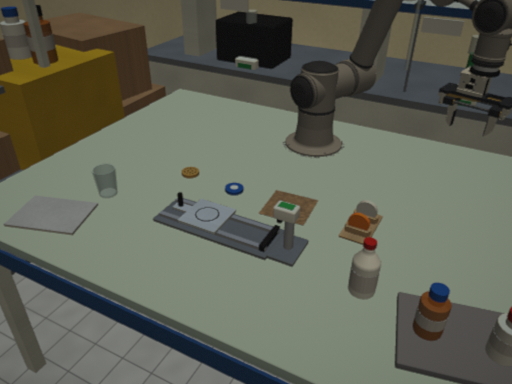

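The top view shows the rack at (158,218) with orange at (155,205) and white at (155,230). It also shows the pad at (235,215), cap at (300,213), brass at (363,218), ring at (291,148), post at (323,146), and the gauge column to the left at (203,145).

```bash
cat >> h.py <<'E'
def ray(n,u,v,z):
    K,R,t=cal(n); c=-R.T@t; r=R.T@np.linalg.solve(K,[u,v,1.]); return c+r*(z-c[2])/r[2]
def seg(n,im,box,z,f):
    u0,u1,v0,v1=box; S=im[v0:v1,u0:u1].astype(int); m=f(S[...,0],S[...,1],S[...,2]).astype(np.uint8)
    k,l,st,ce=cv2.connectedComponentsWithStats(m); i=1+st[1:,4].argmax(); h=cv2.convexHull(np.argwhere(l==i)[:,::-1].astype(np.int32))
    M=cv2.moments(h); u,v=M['m10']/M['m00']+u0,M['m01']/M['m00']+v0
    r=cv2.minAreaRect(h+np.array([u0,v0])); return ray(n,u,v,z),st[i,4],[ray(n,*p,z)[:2].round(4) for p in cv2.boxPoints(r)]
E
python3 - <<'E'
from h import *
D=np.load('top0.npz'); im=D['im']; P=D['P']
np.set_printoptions(suppress=True,precision=4)
def p(k,r): print(k,r[0],r[1],*r[2])
p('cap',seg('top',im,(280,320,195,232),.012,lambda r,g,b:(b>r+60)))
p('brass',seg('top',im,(345,382,200,236),.012,lambda r,g,b:(r>b+50)))
p('pad',seg('top',im,(200,268,180,248),.003,lambda r,g,b:(r>b+25)))
p('rack',seg('top',im,(135,182,185,250),.026,lambda r,g,b:(r>b+30)))
p('plate',seg('top',im,(268,315,125,170),.034,lambda r,g,b:(r>125)&(b>125)))
p('ring',seg('top',im,(276,306,134,162),.034,lambda r,g,b:(r<115)))
p('post',seg('top',im,(314,332,138,154),.076,lambda r,g,b:(r<40)))
p('orange',seg('top',im,(140,172,195,215),.05,lambda r,g,b:(r>150)&(g<110)))
p('white',seg('top',im,(140,168,222,238),.055,lambda r,g,b:(r>150)&(b>130)))
print(im[230,140:175].tolist()); print(im[140:158,291].tolist()); print(im[146,312:335].tolist())
for n in('top','scene'):
  print(n)
  Q=np.load(n+'0.npz')['P'].reshape(-1,3); C=np.load(n+'0.npz')['im'].reshape(-1,3).astype(int)
  h=(Q[:,2]>.036)&(Q[:,2]<.075)&(Q[:,0]>.25)&(Q[:,0]<.47)&(Q[:,1]>.18)&(Q[:,1]<.36)
  for nm,m in(('o',h&(C[:,0]>C[:,2]+60)),('w',h&(C[:,0]<C[:,2]+40))): print(nm,m.sum(),np.median(Q[m],0) if m.any() else 0,Q[m].min(0) if m.any() else 0,Q[m].max(0) if m.any() else 0)
E
```

```text
cap [ 0.4312 -0.0999  0.012 ] 240 [ 0.4577 -0.0727] [ 0.4564 -0.1278] [ 0.4044 -0.1257] [ 0.4057 -0.0709]
brass [ 0.4126 -0.2814  0.012 ] 274 [ 0.4132 -0.2415] [ 0.4513 -0.2829] [ 0.41   -0.3206] [ 0.3723 -0.2793]
pad [0.4329 0.0918 0.003 ] 2291 [0.4995 0.1684] [0.5078 0.0261] [0.368  0.0177] [0.36   0.1573]
rack [0.4263 0.3075 0.026 ] 1295 [0.3556 0.3479] [0.5032 0.3475] [0.499  0.2661] [0.3516 0.2681]
plate [ 0.6843 -0.0769  0.034 ] 132 [ 0.6899 -0.0143] [ 0.6866 -0.1493] [ 0.6775 -0.1489] [ 0.6808 -0.0141]
ring [ 0.6145 -0.0799  0.034 ] 473 [ 0.656  -0.0368] [ 0.654  -0.1216] [ 0.5794 -0.1186] [ 0.5815 -0.0347]
post [ 0.6163 -0.1658  0.076 ] 37 [ 0.6105 -0.1539] [ 0.6294 -0.1672] [ 0.6221 -0.1772] [ 0.6033 -0.1639]Traceback (most recent call last):
  File "<stdin>", line 12, in <module>
  File "h.py", line 18, in seg
    k,l,st,ce=cv2.connectedComponentsWithStats(m); i=1+st[1:,4].argmax(); h=cv2.convexHull(np.argwhere(l==i)[:,::-1].astype(np.int32))
                                                       ~~~~~~~~~~~~~~~^^
ValueError: attempt to get argmax of an empty sequence
```

Run:
```python
import cv2
a=cv2.imread('pics/top0.png')
L=cv2.resize(a[120:250,130:390],(780,390),interpolation=cv2.INTER_CUBIC); cv2.imwrite('pics/c1.png',L)
```

```text
(no output)
```

View pics/c1.png

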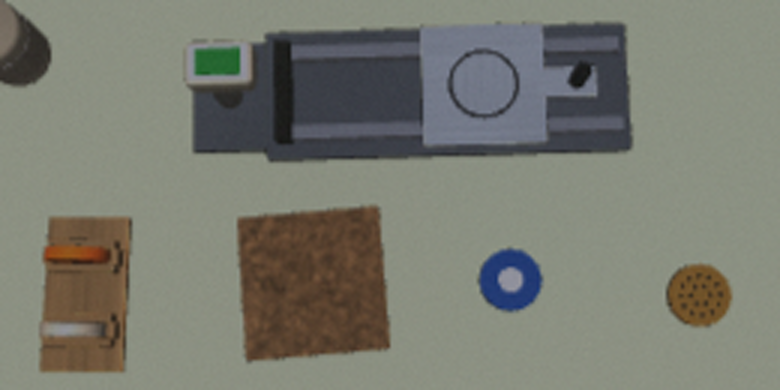

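The crop confirms the layout: white disc at crop (75,330), ring at (483,84), post at (580,74). Next I measure these more precisely.

Run:
```python
from h import *
np.set_printoptions(suppress=True,precision=4)
D=np.load('top0.npz'); im=D['im'].astype(int); g=im.sum(2)//3
print(g[132:164,291]); print(g[226:235,138:175]);
G=g[128:168,272:311].astype(np.uint8)
# ring: darker than local median, centre region
b=cv2.medianBlur(G,9).astype(int)-G; m=(b>18); m[:4]=m[-4:]=0; m[:,:4]=m[:,-4:]=0
pt=np.argwhere(m)[:,::-1]+[272,128]; r=np.hypot(*(pt-[291.2,148]).T); pt=pt[(r>8)&(r<16)]
W=np.array([ray('top',*p,.034)[:2] for p in pt]); A=np.c_[2*W,np.ones(len(W))]; s=np.linalg.lstsq(A,(W**2).sum(1),rcond=None)[0]
print('ring',s[:2],np.sqrt(s[2]+s[0]**2+s[1]**2),len(W))
for n in('top','scene'):
  d=np.load(n+'0.npz'); Q=d['P'].reshape(-1,3); C=d['im'].reshape(-1,3).astype(int)
  h=(Q[:,2]>.034)&(Q[:,2]<.075)&(Q[:,0]>.33)&(Q[:,0]<.52)&(Q[:,1]>.25)&(Q[:,1]<.37)
  for nm,m in(('o',h&(C[:,0]>C[:,2]+60)),('w',h&(C[:,0]<C[:,2]+40))):
    if m.any(): print(n,nm,m.sum(),np.median(Q[m],0),Q[m].min(0),Q[m].max(0),'line',np.polyfit(Q[m][:,1],Q[m][:,0],1))
  f=(Q[:,2]>.031)&(Q[:,2]<.037)&(Q[:,0]>.5)&(Q[:,0]<.72)&(Q[:,1]>-.2)&(Q[:,1]<0)
  print('plate',n,f.sum(),cv2.minAreaRect(Q[f][:,:2].astype(np.float32)))
  f=(Q[:,2]>.05)&(Q[:,2]<.08)&(Q[:,0]>.55)&(Q[:,0]<.7)&(Q[:,1]>-.22)&(Q[:,1]<-.1)
  print('post',n,f.sum(),Q[f].min(0),Q[f].max(0),np.median(Q[f],0))
  f=(Q[:,2]>.006)&(Q[:,2]<.03)&(Q[:,1]<-.04)&(Q[:,1]>-.36)&(Q[:,0]>.36)&(Q[:,0]<.5)
  for a,bb in((-.15,0),(-.36,-.22)):
    q=Q[f&(Q[:,1]>a)&(Q[:,1]<bb)]; print('disc',n,len(q),(q.min(0)+q.max(0))/2,q.max(0)-q.min(0))
```

```text
[125 125 122 124  87  84 116 125 123 124 122 124 124 125 123 125 125 121
 122 123 122 122 121 121 121 119  65  85 117 124 121 122]
[[137 137 135 138 137 136 100  86  83  87  85  86  85  83  85  83  86  85
   86  85  83  84  85  85  83  87  84  86  84  42  44  88  94  75 130 137
  137]
 [138 137 136 138 139 119 107 112 104 104 103 105  97  97  93  93  94  93
   86  84  82  78  75  73  63  67  66  73  85  71  60  64  93  69 130 138
  138]
 [137 138 136 136 136 115 118 129 130 132 134 134 133 133 135 136 131 129
  125 122 116 111 103  95  80  74  57  66  88  89  59  49  90  66 127 140
  138]
 [138 136 137 139 137 112 121 132 137 136 143 142 145 145 146 145 142 139
  135 132 126 119 109  99  85  73  55  72  89  92  54  48  93  66 128 138
  137]
 [139 137 137 137 138 115 122 134 137 140 142 144 144 147 146 144 140 137
  134 132 123 115 107  96  84  71  55  76  89  91  52  48  91  73 130 137
  137]
 [136 137 136 139 137 108 113 120 117 120 132 133 135 135 127 124 125 118
  116 114 108 112 106  99  88  69  55  73  91  89  49  48  91  76 130 138
  136]
 [139 138 138 138 138 113  96 101  91  
[... 857 characters left out ...]
 0.6182 -0.166   0.0751]
disc top 333 [ 0.4144 -0.1093  0.0121] [0.0917 0.0785 0.0121]
disc top 345 [ 0.4265 -0.2878  0.0117] [0.0856 0.1184 0.0114]
scene o 207 [0.4705 0.3151 0.0502] [0.4565 0.2859 0.0343] [0.4752 0.341  0.066 ] line [-0.008   0.4721]
scene w 204 [0.4001 0.3148 0.0496] [0.3873 0.2814 0.034 ] [0.4709 0.3427 0.0672] line [-0.2512  0.4808]
plate scene 652 ((0.6253753304481506, -0.10111530125141144), (0.16879220306873322, 0.12022718787193298), 89.58826446533203)
post scene 49 [ 0.6169 -0.1741  0.0503] [ 0.6328 -0.1598  0.0753] [ 0.6272 -0.1658  0.0634]
disc scene 149 [ 0.4354 -0.0987  0.0099] [0.0643 0.057  0.0077]
disc scene 128 [ 0.4163 -0.2818  0.0095] [0.0626 0.0598 0.0068]
```

```bash
cat >> h.py <<'E'
def rel(x,y,z,yaw=None,yaw0=None):
    s=telemetry.observe(); p=s['tool_pos']; w=s['tool_rot'][2] 
    R=cv2.Rodrigues(np.zeros(3))[0]; c,q=np.cos(w),np.sin(w)
    d=np.array([x,y,z])-p; o=[c*d[0]+q*d[1], q*d[0]-c*d[1], -d[2]]
    t=0 if yaw is None else (w-yaw+np.pi/2)%np.pi-np.pi/2
    print('t',s['time'].__round__(2),'pos',p.round(4),'yaw',round(w,3),'q6',s['qpos'][5].round(2),'REL mm',(np.array(o)*1000).round(1),'roll',round(t,3))
E
python3 -c "
from h import *
rel(.394,.312,.30,np.pi)"
```

```text
t 0.1 pos [0.1353 0.5071 0.4041] yaw 2.881 q6 -0.15 REL mm [-300.3 -121.8  104.1] roll -0.261
```

```bash
python3 -m crank '[[1,-300,-122,104,-0.261],[1,-300,-122,104,-0.261],[1,-300,-122,104,-0.261],[1,-300,-122,104,-0.261],[1,-300,-122,104,-0.261],[1,-300,-122,104,-0.261],[1,-300,-122,104,-0.261],[1,-300,-122,104,-0.261],[1,-300,-122,104,-0.261],[1,-300,-122,104,-0.261],[1,-300,-122,104,-0.261],[1,-300,-122,104,-0.261]]' 5
python3 - <<'E'
from h import *
rel(.394,.312,.2115,np.pi)
im,d,P=look('scene'); cv2.imwrite('pics/s1.png',cv2.resize(im[130:290,280:460,::-1],(720,640))[:600])
E
```

```text
time: 1.1
tool_pos: [0.3931, 0.3125, 0.3008]
tool_rot: [3.141, -0.001, -3.141]
contact_force: [0.3, 0.3, 0.5]
opening: 0.0915
grip_force: 0.0
t 1.1 pos [0.3931 0.3125 0.3008] yaw -3.141 q6 -1.05 REL mm [-0.9 -0.5 89.3] roll 0.0
```

View pics/s1.png

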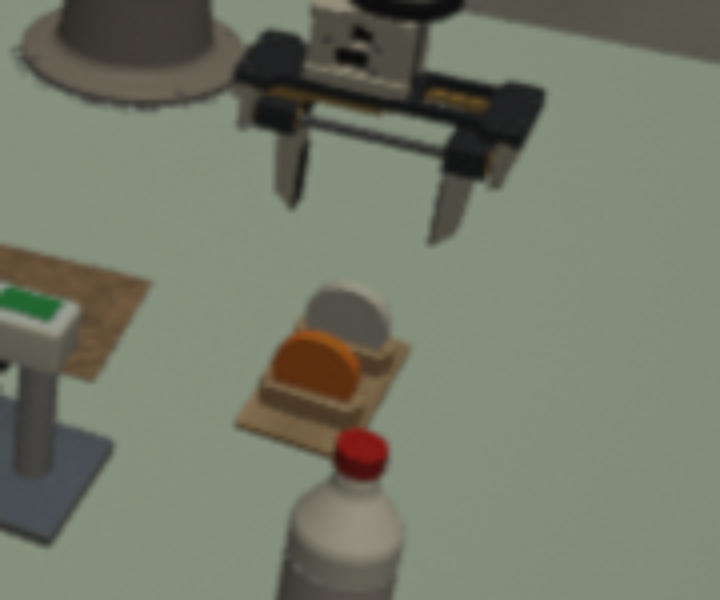

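The gripper is centred over the white disc (345,315), with its fingers straddling the disc along y. Descend and grip lightly.

```bash
python3 -m crank '[[1,-1,0,30,0],[1,-1,0,60,0],[1,-1,0,80,0],[1,-1,0,89,0],[1,-1,0,89,0],[-1,-1,0,89,0],[-1,-1,0,89,0],[-1,-1,0,89,0],[-1,-1,0,89,0],[-1,-1,0,89,0],[-1,-1,0,89,0],[-1,-1,0,89,0]]' 6; python3 -c "
from h import *
rel(.42,.092,.26,np.pi)"
```

```text
time: 2.15
tool_pos: [0.3952, 0.3127, 0.2126]
tool_rot: [3.139, 0.002, 3.141]
contact_force: [0.2, 5.2, 2.2]
opening: 0.0598
grip_force: 6.0
t 2.15 pos [0.3952 0.3127 0.2126] yaw 3.141 q6 -1.05 REL mm [ -24.9 -220.7  -47.4] roll -0.0
```

```bash
python3 -m crank '[[-1,0,0,-15,0],[-1,0,0,-35,0],[-1,0,0,-55,0],[-1,0,0,-60,0],[-1,-5,-30,-60,0],[-1,-10,-65,-60,0],[-1,-15,-100,-60,0],[-1,-20,-135,-60,0],[-1,-25,-170,-60,0],[-1,-25,-205,-60,0],[-1,-25,-221,-60,0],[-1,-25,-221,-60,0]]'
python3 - <<'E'
from h import *
rel(.42,.092,.2125,np.pi)
im,d,P=look('scene'); cv2.imwrite('pics/s2.png',cv2.resize(im[100:250,210:390,::-1],(720,600)))
E
```

```text
time: 3.15
tool_pos: [0.4196, 0.0883, 0.2711]
tool_rot: [-3.141, -0.002, 3.138]
contact_force: [0.1, 0.8, -0.8]
opening: 0.0599
grip_force: 6.0
t 3.15 pos [0.4196 0.0883 0.2711] yaw 3.138 q6 -1.54 REL mm [-0.4  3.7 58.6] roll -0.004
```

View pics/s2.png

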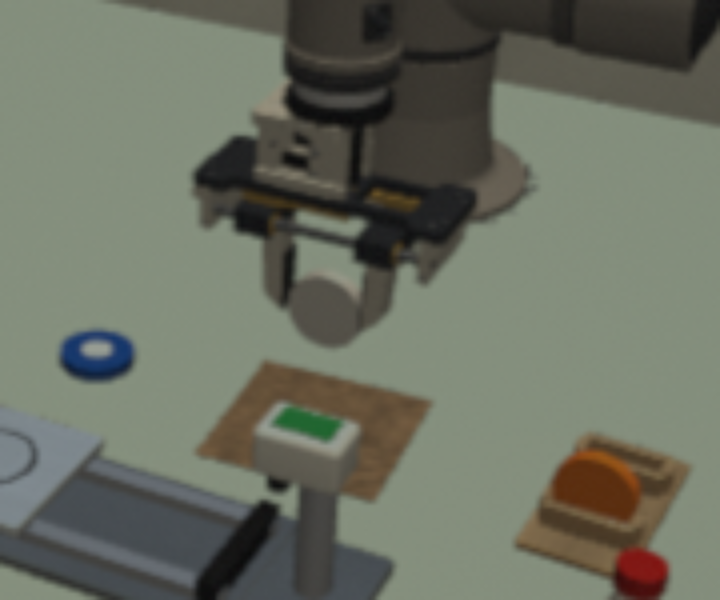

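The disc hangs upright at (325,310) between the fingertips, with the pad below it at (315,430). I'll lower it to contact.

```bash
python3 -m crank '[[-1,4,4,20,0],[-1,4,4,40,0],[-1,4,4,54,0],[-1,4,4,60,0],[-1,4,4,62,0],[-1,4,4,63.5,0],[-1,4,4,65,0],[-1,4,4,65,0]]'; python3 -c "
from h import *
rel(.415,.092,.2075,np.pi)"
```

```text
time: 3.87
tool_pos: [0.4163, 0.0956, 0.2077]
tool_rot: [3.141, 0.002, -3.141]
contact_force: [0.2, 1.1, 2.2]
opening: 0.0597
grip_force: 6.0
t 3.87 pos [0.4163 0.0956 0.2077] yaw -3.141 q6 -1.53 REL mm [ 1.3 -3.6  0.2] roll 0.0
```

```bash
python3 -m crank '[[-1,-2.5,0,0,0],[-1,-5,0,0,0],[-1,-8,0,0,0],[-1,-10.5,0,0.3,0],[-1,-13,0,0.7,0],[-1,-16,0,1.5,0],[-1,-18.5,0,2.5,0],[-1,-21,0,3.8,0],[-1,-23,0,5,0],[-1,-23,0,5,0]]'
python3 - <<'E'
from h import *
rel(.415,.092,.2075,np.pi)
im,d,P=look('scene'); cv2.imwrite('pics/s3.png',cv2.resize(im[150:240,230:350,::-1],(720,540)))
E
```

```text
time: 4.7
tool_pos: [0.4392, 0.095, 0.2014]
tool_rot: [3.142, 0.0, -3.141]
contact_force: [0.3, 0.0, 0.7]
opening: 0.0594
grip_force: 6.0
t 4.7 pos [0.4392 0.095  0.2014] yaw -3.141 q6 -1.53 REL mm [24.2 -3.  -6.1] roll 0.0
```

View pics/s3.png

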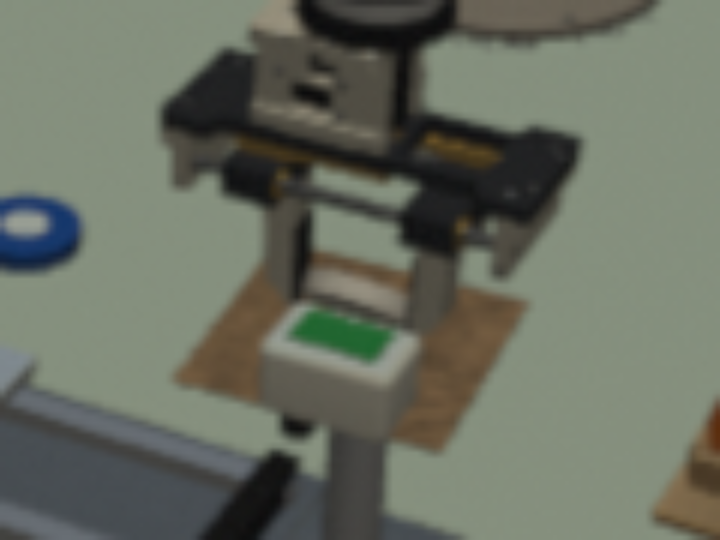

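The gauge head hides part of the disc. The bright rim at (355,285) shows it is leaning as intended. Continue the arc down to flat.

```bash
python3 -m crank '[[-1,-3,0,2.3,0],[-1,-6,0,5,0],[-1,-8.5,0,8,0],[-1,-10.5,0,11.3,0],[-1,-12,0,14.5,0],[-1,-13,0,17,0],[-1,-13,0,18.3,0],[-1,-13,0,18.8,0],[-1,-13,0,18.8,0]]'
python3 - <<'E'
from h import *
rel(.415,.092,.183,np.pi)
im,d,P=look('scene'); 
q=P.reshape(-1,3); C=im.reshape(-1,3).astype(int)
m=(abs(q[:,0]-.452)<.045)&(abs(q[:,1]-.095)<.024)&(q[:,2]<.08)&(q[:,2]>.006)&(abs(C[:,0]-C[:,2])<40)
Q=q[m]; A=np.c_[Q[:,:2],np.ones(len(Q))]; s=np.linalg.lstsq(A,Q[:,2],rcond=None)[0]; print(len(Q),s,Q.min(0),Q.max(0))
E
```

```text
time: 5.5
tool_pos: [0.4518, 0.0951, 0.1828]
tool_rot: [3.142, -0.0, -3.141]
contact_force: [0.8, -0.7, 0.8]
opening: 0.0594
grip_force: 6.0
t 5.5 pos [0.4518 0.0951 0.1828] yaw -3.141 q6 -1.53 REL mm [36.8 -3.  -0.2] roll 0.0
31 [ 1.19269186  0.05313493 -0.50440463] [0.41932362 0.07291872 0.00887781] [0.48435915 0.11098897 0.07950207]
```

Run:
```python
from h import *
np.set_printoptions(suppress=True,precision=3,linewidth=150)
im,d,P=look('scene')
q=P.reshape(-1,3); C=im.reshape(-1,3).astype(int)
m=(abs(q[:,0]-.452)<.045)&(abs(q[:,1]-.095)<.02)&(q[:,2]<.08)&(q[:,2]>-.01)
o=np.argsort(q[m][:,0]); print(np.c_[q[m],C[m]][o][::3])
```

```text
[[  0.408   0.078   0.002 133.    125.    108.   ]
 [  0.422   0.094   0.011 151.    151.    137.   ]
 [  0.424   0.105   0.013 146.    143.    127.   ]
 [  0.426   0.086   0.011 151.    149.    134.   ]
 [  0.427   0.106   0.011 150.    149.    134.   ]
 [  0.43    0.098   0.01  128.    134.    113.   ]
 [  0.431   0.075   0.011 127.    133.    113.   ]
 [  0.433   0.079   0.013 136.    141.    122.   ]
 [  0.435   0.09    0.014 137.    142.    124.   ]
 [  0.439   0.088   0.016 127.    134.    115.   ]
 [  0.483   0.083   0.078  68.     59.     47.   ]
 [  0.486   0.093   0.08   75.     62.     46.   ]]
```

Run:
```python
from h import *
np.set_printoptions(suppress=True,precision=4,linewidth=150)
a=[]
for i in range(3):
    im,d,P=look('scene'); a.append(P)
P=np.median(a,0); cv2.imwrite('pics/s4.png',cv2.resize(im[170:230,260:330,::-1],(700,600),interpolation=cv2.INTER_CUBIC))
q=P.reshape(-1,3); m=(abs(q[:,0]-.432)<.016)&(abs(q[:,1]-.095)<.022)&(q[:,2]<.05)&(q[:,2]>.006)
Q=q[m]; o=np.argsort(Q[:,0]); print(len(Q)); print(Q[o][::3]); s=np.linalg.lstsq(np.c_[Q[:,:2],np.ones(len(Q))],Q[:,2],rcond=None)[0]; print(s)
```

```text
28
[[0.4219 0.0808 0.0106]
 [0.4239 0.098  0.0137]
 [0.4265 0.0961 0.0109]
 [0.427  0.0995 0.0124]
 [0.4287 0.0937 0.0116]
 [0.4314 0.1046 0.0131]
 [0.4325 0.0789 0.0127]
 [0.4331 0.0824 0.0141]
 [0.4344 0.1092 0.0128]
 [0.4366 0.0741 0.0136]]
[ 0.0908  0.0005 -0.0265]
```

View pics/s4.png

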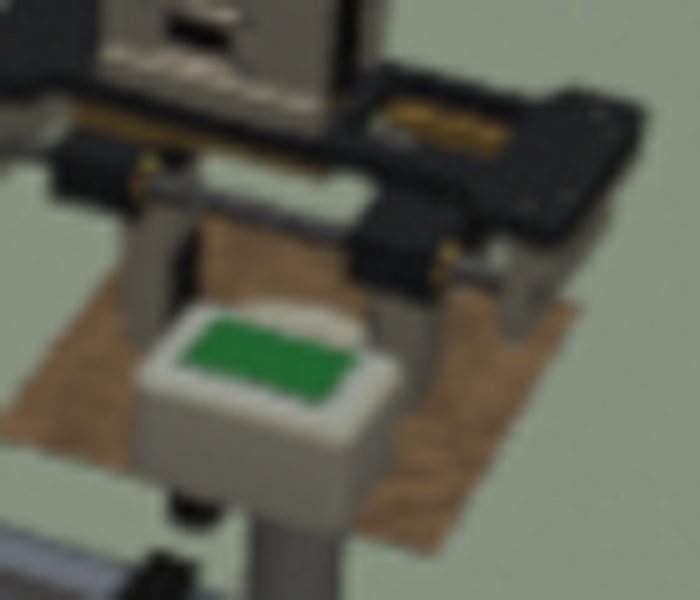

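The disc is essentially flat on the pad (slope 0.09 or less, top at about 13 mm). Release it, rise, and go towards the brass disc.

```bash
python3 -m crank '[[1,0,0,0,0],[1,0,0,0,0],[1,0,0,0,0],[1,0,0,0,0],[1,0,0,0,0],[1,0,0,-30,0],[1,0,0,-65,0],[1,3,-30,-70,0],[1,6,-65,-70,0],[1,9,-105,-70,0],[1,12,-145,-70,0],[1,15,-185,-70,0]]'
python3 - <<'E'
from h import *
rel(.4135,-.2815,.25,np.pi)
np.set_printoptions(suppress=True,precision=4,linewidth=150)
for n in('scene','top'):
    im,d,P=look(n,n+'5.png'); q=P.reshape(-1,3); C=im.reshape(-1,3).astype(int)
    m=(abs(q[:,0]-.435)<.07)&(abs(q[:,1]-.093)<.07)&(q[:,2]<.05)&(q[:,2]>.009)&(abs(C[:,0]-C[:,2])<25); Q=q[m]
    s=np.linalg.lstsq(np.c_[Q[:,:2],np.ones(len(Q))],Q[:,2],rcond=None)[0]
    print(n,len(Q),s,np.median(Q,0),Q.min(0),Q.max(0))
E
```

```text
time: 6.75
tool_pos: [0.4363, -0.0915, 0.2532]
tool_rot: [-3.142, 0.001, -3.141]
contact_force: [2.1, -0.2, -0.1]
opening: 0.0917
grip_force: 0.0
t 6.75 pos [ 0.4363 -0.0915  0.2532] yaw -3.141 q6 -1.95 REL mm [  23.  -190.     3.2] roll 0.001
scene 28 [ 0.1782  0.03   -0.0672] [0.4308 0.0969 0.0123] [0.4208 0.0721 0.0097] [0.4359 0.1189 0.0148]
top 328 [0.0028 0.0104 0.0133] [0.449  0.0955 0.0157] [0.4205 0.0667 0.0096] [0.4761 0.1248 0.0211]
```

The white disc lies flat at (0.449, 0.0955). Now the brass: squeeze once along y, then turn 90° and squeeze along x.

```bash
python3 -m crank '[[1,6,-41,3,0],[1,12,-82,3,0],[1,17,-123,3,0],[1,22,-164,3,0],[1,23,-190,3,0],[1,23,-190,30,0],[1,23,-190,60,0],[1,23,-190,72,0],[1,23,-190,72.5,0],[-1,23,-190,72.5,0],[-1,23,-190,72.5,0],[-1,23,-190,72.5,0]]' 8; python3 -m crank '[[-1,0,0,0,0],[-1,0,0,0,0],[-1,0,0,0,0],[-1,0,0,0,0],[1,0,0,0,0],[1,0,0,0,0],[1,0,0,0,0],[1,0,0,0,0]]' ; python3 -c "
from h import *
rel(.4135,-.2815,.1805,np.pi/2)"
```

```text
time: 7.85
tool_pos: [0.4142, -0.2795, 0.1805]
tool_rot: [-3.142, 0.0, -3.141]
contact_force: [-0.5, -0.2, 1.0]
opening: 0.0764
grip_force: 0.0
time: 8.52
tool_pos: [0.4138, -0.2799, 0.1803]
tool_rot: [3.141, -0.0, -3.141]
contact_force: [0.4, 0.2, -0.3]
opening: 0.0818
grip_force: 0.0
t 8.52 pos [ 0.4138 -0.2799  0.1803] yaw -3.141 q6 -2.32 REL mm [ 0.3 -1.6 -0.2] roll -1.571
```

```bash
python3 -m crank '[[1,0,0,0,0.12],[1,0,0,0,0.24],[1,0,0,0,0.36],[1,0,0,0,0.48],[1,0,0,0,0.6],[1,0,0,0,0.72],[1,0,0,0,0.84],[1,0,0,0,0.96],[1,0,0,0,1.08],[1,0,0,0,1.2],[1,0,0,0,1.32],[1,0,0,0,1.44]]'; python3 -m crank '[[1,0,0,0,0.131],[1,0,0,0,0.131],[-1,0,0,0,0.131],[-1,0,0,0,0.131],[-1,0,0,0,0.131],[-1,0,0,0,0.131],[-1,0,0,0,0.131],[-1,0,0,0,0.131],[-1,0,0,0,0.131],[-1,0,0,-20,0.131],[-1,0,0,-50,0.131],[-1,0,0,-80,0.131]]' 25;  python3 -c "
from h import *
rel(.621,-.079,.26,np.pi/2)"
```

```text
time: 9.52
tool_pos: [0.4138, -0.2799, 0.1803]
tool_rot: [-3.142, -0.0, 1.696]
contact_force: [-0.1, -0.3, -0.1]
opening: 0.0924
grip_force: 0.0
time: 10.52
tool_pos: [0.4135, -0.2796, 0.2603]
tool_rot: [-3.139, -0.002, 1.571]
contact_force: [-0.3, -0.1, -2.1]
opening: 0.0591
grip_force: 25.0
t 10.52 pos [ 0.4135 -0.2796  0.2603] yaw 1.571 q6 -0.75 REL mm [200.6 207.5   0.3] roll 0.0
```

```bash
python3 -m crank '[[-1,20,21,-20,0],[-1,45,46,-20,0],[-1,70,72,-20,0],[-1,95,98,-20,0],[-1,120,124,-20,0],[-1,145,150,-20,0],[-1,170,176,-20,0],[-1,190,196,-20,0],[-1,200.5,207.5,-20,0],[-1,200.5,207.5,-10,0],[-1,200.5,207.5,-10,0],[-1,200.5,207.5,-10,0]]'
python3 - <<'E'
from h import *
rel(.621,-.079,.2147,np.pi/2)
E
```

```text
time: 11.52
tool_pos: [0.6204, -0.0798, 0.2689]
tool_rot: [-3.138, -0.001, 1.571]
contact_force: [-0.1, -0.5, -2.3]
opening: 0.0591
grip_force: 25.0
t 11.52 pos [ 0.6204 -0.0798  0.2689] yaw 1.571 q6 -0.25 REL mm [ 0.8  0.6 54.2] roll -0.0
```

```bash
python3 -m crank '[[-1,1,0.5,20,0],[-1,1,0.5,38,0],[-1,1,0.5,49,0],[-1,1,0.5,53,0],[-1,1,0.5,54.3,0],[-1,1,0.5,54.3,0],[1,1,0.5,54.3,0],[1,1,0.5,54.3,0],[1,1,0.5,54.3,0],[1,1,0.5,54.3,0],[1,1,0.5,54.3,0]]';  python3 -c "
from h import *
rel(.449,.0955,.26,np.pi/2)"
```

```text
time: 12.43
tool_pos: [0.622, -0.0784, 0.2167]
tool_rot: [3.141, 0.0, 1.571]
contact_force: [-0.7, 0.6, 0.4]
opening: 0.0879
grip_force: 0.0
t 12.43 pos [ 0.622  -0.0784  0.2167] yaw 1.571 q6 -0.25 REL mm [ 174.  -173.   -43.3] roll 0.0
```

```bash
python3 -m crank '[[1,0,0,-30,0],[1,0,0,-50,0],[1,25,-25,-50,0],[1,50,-50,-50,0],[1,75,-75,-50,0],[1,100,-100,-50,0],[1,125,-125,-50,0],[1,150,-150,-50,0],[1,173.5,-173,-50,0],[1,173.5,-173,-44,0],[1,173.5,-173,-44,0]]'
python3 - <<'E'
from h import *
rel(.449,.0952,.1835,np.pi/2)
np.set_printoptions(suppress=True,precision=4,linewidth=150)
im,d,P=look('top'); np.savez('top6.npz',im=im,P=P)
r=seg('top',im,(272,311,128,168),.046,lambda r,g,b:(r>b+40)); print(r[0],r[1],*r[2])
q=P.reshape(-1,3); m=(np.hypot(q[:,0]-.621,q[:,1]+.079)<.022); Q=q[m]; print(len(Q),Q.mean(0),np.linalg.lstsq(np.c_[Q[:,:2]-Q[:,:2].mean(0),np.ones(len(Q))],Q[:,2],rcond=None)[0])
m=(np.hypot(q[:,0]-.621,q[:,1]+.079)<.05)&(q[:,2]>.04)&(q[:,2]<.06); print((q[m].min(0)+q[m].max(0))/2, q[m].mean(0))
E
```

```text
time: 13.35
tool_pos: [0.448, 0.096, 0.26]
tool_rot: [-3.141, 0.0, 1.574]
contact_force: [0.5, -0.6, 0.2]
opening: 0.0918
grip_force: 0.0
t 13.35 pos [0.448 0.096 0.26 ] yaw 1.574 q6 0.04 REL mm [-0.8  1.  76.5] roll 0.003
[ 0.6215 -0.0787  0.046 ] 305 [ 0.6493 -0.0507] [ 0.6478 -0.1084] [ 0.5918 -0.1063] [ 0.5932 -0.049 ]
179 [ 0.6214 -0.079   0.0468] [-0.0073 -0.017   0.0468]
[ 0.6226 -0.0785  0.0464] [ 0.6227 -0.0784  0.0466]
```

The brass disc sits at (0.6215, -0.0787) and the ring at (0.6211, -0.0786), so it is well centred. Grip the white disc by its rim.

```bash
python3 -m crank '[[1,-0.8,1,35,0],[1,-0.8,1,65,0],[1,-0.8,1,75,0],[1,-0.8,1,77,0],[1,-0.8,1,77,0],[-1,-0.8,1,77,0],[-1,-0.8,1,77,0],[-1,-0.8,1,77,0],[-1,-0.8,1,77,0],[-1,-0.8,1,77,0],[-1,-0.8,1,77,0],[-1,-0.8,1,77,0]]' 20; python3 -c "
from h import *
rel(.6212,-.0786,.226,np.pi/2)"
```

```text
time: 14.4
tool_pos: [0.4499, 0.0943, 0.1834]
tool_rot: [3.141, -0.0, 1.571]
contact_force: [-1.2, -0.3, 2.3]
opening: 0.0592
grip_force: 20.0
t 14.4 pos [0.4499 0.0943 0.1834] yaw 1.571 q6 0.04 REL mm [-172.9  171.2  -42.6] roll 0.0
```

```bash
python3 -m crank '[[-1,0,0,-20,0],[-1,0,0,-50,0],[-1,0,0,-80,0],[-1,-25,25,-85,0],[-1,-50,50,-85,0],[-1,-75,75,-85,0],[-1,-100,100,-85,0],[-1,-125,123,-85,0],[-1,-150,148,-85,0],[-1,-173.5,171,-80,0],[-1,-173.5,171,-62,0],[-1,-173.5,171,-62,0]]'; python3 -c "
from h import *
rel(.6212,-.0795,.2265,np.pi/2)"
```

```text
time: 15.4
tool_pos: [0.6205, -0.0805, 0.2416]
tool_rot: [-3.137, -0.001, 1.569]
contact_force: [-2.1, 1.4, -1.7]
opening: 0.059
grip_force: 20.0
t 15.4 pos [ 0.6205 -0.0805  0.2416] yaw 1.569 q6 -0.25 REL mm [ 1.   0.7 15.1] roll -0.002
```

```bash
python3 -m crank '[[-1,0.5,0,5,0],[-1,0.5,0,10,0],[-1,0.5,0,13,0],[-1,0.5,0,14,0],[-1,0.5,0,14,0]]'; python3 -c "
from h import *
rel(.6212,-.0795,.2262,np.pi/2)"
```

```text
time: 15.82
tool_pos: [0.6207, -0.0781, 0.2314]
tool_rot: [3.142, -0.0, 1.572]
contact_force: [0.1, 0.2, -1.1]
opening: 0.0593
grip_force: 20.0
t 15.82 pos [ 0.6207 -0.0781  0.2314] yaw 1.572 q6 -0.25 REL mm [-1.4  0.5  5.2] roll 0.001
```

```bash
python3 -m crank '[[-1,-1,0.5,2,0],[-1,-1,0.5,4,0],[-1,-1,0.5,5,0],[-1,-1,0.5,5,0],[-1,-1,0.5,5,0]]'; python3 -c "
from h import *
rel(.6212,-.0795,.2262,np.pi/2)"
```

```text
time: 16.23
tool_pos: [0.6214, -0.0797, 0.2264]
tool_rot: [3.141, -0.0, 1.571]
contact_force: [-0.0, 0.1, 1.9]
opening: 0.0592
grip_force: 20.0
t 16.23 pos [ 0.6214 -0.0797  0.2264] yaw 1.571 q6 -0.25 REL mm [ 0.2 -0.2  0.2] roll -0.0
```

```bash
python3 -m crank '[[1,0,0,0,0],[1,0,0,0,0],[1,0,0,0,0],[1,0,0,0,0],[1,0,0,-30,0],[1,0,0,-50,0],[1,-5,-38,-50,0],[1,-10,-76,-50,0],[1,-15,-114,-50,0],[1,-20,-152,-50,0],[1,-20,-189.5,-50,0],[1,-20,-189.5,-40,0]]'
python3 - <<'E'
from h import *
np.set_printoptions(suppress=True,precision=4,linewidth=150)
rel(.4315,-.0995,.1805,np.pi/2)
im,d,P=look('top')
r=seg('top',im,(272,311,128,168),.058,lambda r,g,b:(r>160)); print(r[0],r[1],*r[2])
q=P.reshape(-1,3); 
m=(np.hypot(q[:,0]-.621,q[:,1]+.079)<.05)&(q[:,2]>.051)&(q[:,2]<.07); print(m.sum(),(q[m].min(0)+q[m].max(0))/2, q[m].mean(0)); Q=q[m]; print(np.linalg.lstsq(np.c_[Q[:,:2]-Q[:,:2].mean(0),np.ones(len(Q))],Q[:,2],rcond=None)[0])
E
```

```text
time: 17.23
tool_pos: [0.4262, -0.0988, 0.2665]
tool_rot: [-3.137, -0.002, 1.57]
contact_force: [-0.4, -0.3, -0.4]
opening: 0.0917
grip_force: 0.0
t 17.23 pos [ 0.4262 -0.0988  0.2665] yaw 1.57 q6 -0.4 REL mm [-0.7  5.3 86. ] roll -0.001
[ 0.6222 -0.0802  0.058 ] 146 [ 0.6182 -0.0463] [ 0.6579 -0.072 ] [ 0.628  -0.1158] [ 0.5886 -0.0899]
345 [ 0.622  -0.078   0.0577] [ 0.6219 -0.078   0.0586]
[ 0.0125 -0.0118  0.0586]
```

The white disc is concentric with the brass and flat. Now the blue cap, again with two squeezes.

```bash
python3 -m crank '[[1,-0.5,2,35,0],[1,-0.5,2,70,0],[1,-0.5,2,83,0],[1,-0.5,2,85,0],[1,-0.5,2,85,0],[-1,-0.5,2,85,0],[-1,-0.5,2,85,0],[-1,-0.5,2,85,0],[-1,-0.5,2,85,0],[-1,-0.5,2,85,0],[-1,-0.5,2,85,0],[-1,-0.5,2,85,0]]' 8; python3 -m crank '[[1,0,0,0,0],[1,0,0,0,0],[1,0,0,0,0],[1,0,0,0,0],[1,0,0,0,-0.12],[1,0,0,0,-0.24],[1,0,0,0,-0.36],[1,0,0,0,-0.48],[1,0,0,0,-0.6],[1,0,0,0,-0.72],[1,0,0,0,-0.84],[1,0,0,0,-0.96]]'; python3 -m crank '[[1,0,0,0,-0.12],[1,0,0,0,-0.24],[1,0,0,0,-0.36],[1,0,0,0,-0.48],[1,0,0,0,-0.61],[1,0,0,0,-0.61],[-1,0,0,0,-0.61],[-1,0,0,0,-0.61],[-1,0,0,0,-0.61],[-1,0,0,0,-0.61],[-1,0,0,0,-0.61],[-1,0,0,0,-0.61]]' 15; python3 -c "
from h import *
rel(.6215,-.0785,.30,np.pi)"
```

```text
time: 18.28
tool_pos: [0.4339, -0.1003, 0.1815]
tool_rot: [3.141, 0.0, 1.571]
contact_force: [-0.5, 0.4, 6.3]
opening: 0.0592
grip_force: 8.0
time: 19.28
tool_pos: [0.4339, -0.1003, 0.181]
tool_rot: [3.142, -0.0, 2.537]
contact_force: [0.2, -0.6, -0.7]
opening: 0.0917
grip_force: 0.0
time: 20.28
tool_pos: [0.4339, -0.1003, 0.1811]
tool_rot: [3.141, 0.0, 3.14]
contact_force: [-0.7, -0.7, 1.1]
opening: 0.0594
grip_force: 15.0
t 20.28 pos [ 0.4339 -0.1003  0.1811] yaw 3.14 q6 -1.97 REL mm [-187.6   22.  -118.9] roll -0.001
```

```bash
python3 -m crank '[[-1,0,0,-20,0],[-1,0,0,-55,0],[-1,0,0,-90,0],[-1,-30,4,-95,0],[-1,-65,8,-95,0],[-1,-100,12,-95,0],[-1,-135,16,-95,0],[-1,-165,20,-90,0],[-1,-187.5,22,-75,0],[-1,-187.5,22,-75,0],[-1,-187.5,22,-75,0]]'; python3 -m crank '[[-1,0,0,3,0],[-1,0,0,6,0],[-1,0,0,8,0],[-1,0,0,8,0],[-1,0,0,8,0]]';python3 -c "
from h import *
rel(.6214,-.0787,.2388,np.pi)"
```

```text
time: 21.2
tool_pos: [0.6215, -0.078, 0.2542]
tool_rot: [3.141, -0.003, 3.141]
contact_force: [-0.1, -0.5, -0.7]
opening: 0.0597
grip_force: 15.0
time: 21.62
tool_pos: [0.6211, -0.0786, 0.2485]
tool_rot: [-3.142, 0.0, 3.14]
contact_force: [0.3, -0.1, -0.5]
opening: 0.0596
grip_force: 15.0
t 21.62 pos [ 0.6211 -0.0786  0.2485] yaw 3.14 q6 -1.82 REL mm [-0.3 -0.1  9.7] roll -0.001
```

```bash
python3 -m crank '[[-1,0,0,4,0],[-1,0,0,7,0],[-1,0,0,9,0],[-1,0,0,9.8,0],[-1,0,0,9.8,0],[-1,0,0,9.8,0]]'; python3 -c "
from h import *
rel(.6214,-.0787,.2388,np.pi)"
```

```text
time: 22.12
tool_pos: [0.6212, -0.0784, 0.239]
tool_rot: [-3.142, -0.0, 3.141]
contact_force: [-3.0, 0.6, 6.1]
opening: 0.0596
grip_force: 15.0
t 22.12 pos [ 0.6212 -0.0784  0.239 ] yaw 3.141 q6 -1.82 REL mm [-0.2 -0.3  0.2] roll -0.001
```

```bash
python3 -m crank '[[1,0,0,0,0],[1,0,0,0,0],[1,0,0,0,0],[1,0,0,0,0],[1,0,0,0,0],[1,0,0,-20,0],[1,0,0,-50,0],[1,0,0,-60,0],[1,0,-40,-60,0.12],[1,0,-80,-60,0.24],[1,0,-120,-60,0.36],[1,0,-141,-60,0.48]]'; python3 -m crank '[[-1,0,0,0,0.12],[-1,0,0,0,0.24],[-1,0,0,0,0.36],[-1,0,0,0,0.48],[-1,0,0,0,0.6],[-1,0,0,0,0.72],[-1,0,0,0,0.84],[-1,0,0,0,0.96],[-1,0,0,0,1.09],[-1,0,0,0,1.09],[-1,0,0,0,1.09]]'
python3 - <<'E'
from h import *
np.set_printoptions(suppress=True,precision=4,linewidth=150)
rel(.621,-.212,.226,np.pi/2)
im,d,P=look('scene'); cv2.imwrite('pics/s7.png',cv2.resize(im[140:260,140:300,::-1],(800,600),interpolation=cv2.INTER_CUBIC))
q=P.reshape(-1,3); m=(np.hypot(q[:,0]-.621,q[:,1]+.079)<.05)&(q[:,2]>.036)&(q[:,2]<.085); print('scene',(q[m].min(0)+q[m].max(0))/2,q[m].max(0)-q[m].min(0))
im,d,P=look('top'); q=P.reshape(-1,3); m=(np.hypot(q[:,0]-.621,q[:,1]+.079)<.05)&(q[:,2]>.063)&(q[:,2]<.08); Q=q[m]; print(m.sum(),Q.mean(0) if m.any() else 0)
if m.sum()>9: print(np.linalg.lstsq(np.c_[Q[:,:2]-Q[:,:2].mean(0),np.ones(len(Q))],Q[:,2],rcond=None)[0])
E
```

```text
time: 23.12
tool_pos: [0.6208, -0.2234, 0.2981]
tool_rot: [-3.14, 0.001, 2.653]
contact_force: [0.6, -0.5, 1.3]
opening: 0.0918
grip_force: 0.0
time: 24.03
tool_pos: [0.6212, -0.2194, 0.298]
tool_rot: [-3.141, -0.0, 1.574]
contact_force: [0.0, 0.5, 0.7]
opening: 0.0226
grip_force: 0.0
t 24.03 pos [ 0.6212 -0.2194  0.298 ] yaw 1.574 q6 -0.46 REL mm [ 7.4 -0.2 72. ] roll 0.003
scene [ 0.626  -0.078   0.0529] [0.0651 0.0612 0.0336]
354 [ 0.6215 -0.0777  0.0705]
[ 0.0039 -0.0057  0.0705]
```

View pics/s7.png

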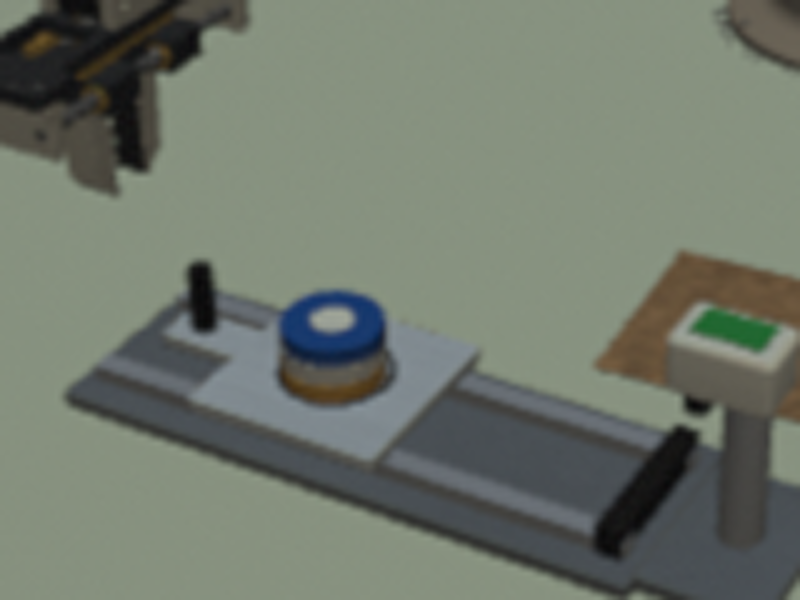

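The stack at (333,345) is square and aligned: brass, white, blue. The post at (200,295) is free. Now descend behind it.

```bash
python3 -m crank '[[-1,2,0,30,0],[-1,2,0,55,0],[-1,2,0,70,0],[-1,2,0,72,0],[-1,2,0,72,0],[-1,6,0,72,0],[-1,11,0,72,0],[-1,16,0,72,0],[-1,20,0,72,0],[-1,23,0,72,0],[-1,26,0,72,0],[-1,26,0,72,0]]'; python3 -c "
from h import *
rel(.621,-.19,.226,np.pi/2)"
```

```text
time: 25.13
tool_pos: [0.6213, -0.1926, 0.2265]
tool_rot: [3.141, -0.0, 1.572]
contact_force: [-1.1, 0.2, 0.5]
opening: -0.0001
grip_force: 0.0
t 25.13 pos [ 0.6213 -0.1926  0.2265] yaw 1.572 q6 -0.42 REL mm [ 2.6 -0.3  0.5] roll 0.001
```

```bash
python3 -m crank '[[-1,2,0,0,0],[-1,4,0,0,0],[-1,6,0,0,0],[-1,8.5,0,0,0],[-1,12,0,0,0],[-1,17,0,0,0],[-1,23,0,0,0],[-1,30,0,0,0],[-1,37,0,0,0],[-1,44,0,0,0],[-1,51,0,0,0],[-1,58,0,0,0]]'; python3 -m crank '[[-1,7,0,0,0],[-1,14,0,0,0],[-1,21,0,0,0],[-1,28,0,0,0],[-1,35,0,0,0],[-1,42,0,0,0],[-1,49,0,0,0],[-1,56,0,0,0],[-1,61,0,0,0],[-1,65,0,0,0],[-1,67,0,0,0],[-1,67,0,0,0]]'
python3 - <<'E'
from h import *
np.set_printoptions(suppress=True,precision=4,linewidth=150)
rel(.621,-.04,.226,np.pi/2)
im,d,P=look('top'); q=P.reshape(-1,3); m=(abs(q[:,0]-.621)<.05)&(abs(q[:,1]-.06)<.09)&(q[:,2]>.063)&(q[:,2]<.08); Q=q[m]
C=im.reshape(-1,3)[m].astype(int); Q=Q[C[:,2]>C[:,0]+30]; print(len(Q),(Q.min(0)+Q.max(0))/2)
E
```

```text
time: 26.13
tool_pos: [0.6212, -0.1345, 0.2263]
tool_rot: [-3.141, -0.0, 1.571]
contact_force: [-1.5, -3.7, -1.4]
opening: 0.0004
grip_force: 1.7
time: 27.13
tool_pos: [0.6215, -0.0677, 0.2264]
tool_rot: [3.141, -0.001, 1.571]
contact_force: [0.0, -0.4, 0.1]
opening: 0.0009
grip_force: 0.0
t 27.13 pos [ 0.6215 -0.0677  0.2264] yaw 1.571 q6 -0.23 REL mm [27.7 -0.5  0.4] roll 0.0
203 [0.6215 0.0481 0.0699]
```

```bash
python3 -m crank '[[-1,3,0,0,0],[-1,5,0,0,0],[-1,7,0,0,0],[-1,9,0,0,0],[-1,11,0,0,0],[-1,13,0,0,0],[-1,15,0,0,0],[-1,17,0,0,0],[-1,18,0,0,0],[-1,18,0,0,0]]'
python3 - <<'E'
from h import *
np.set_printoptions(suppress=True,precision=4,linewidth=150)
rel(.621,-.04,.226,np.pi/2)
for n in('top','scene'):
    im,d,P=look(n); q=P.reshape(-1,3); c=im.reshape(-1,3).astype(int)
    m=(abs(q[:,0]-.621)<.05)&(abs(q[:,1]-.06)<.09)&(q[:,2]>.06)&(q[:,2]<.08)&(c[:,2]>c[:,0]+30); Q=q[m]; print(n,len(Q),(Q.min(0)+Q.max(0))/2,Q.max(0)-Q.min(0))
E
```

```text
time: 28.02
tool_pos: [0.6217, -0.0594, 0.2269]
tool_rot: [3.139, 0.016, 1.57]
contact_force: [-1.5, -46.0, -3.7]
opening: 0.0003
grip_force: 22.5
t 28.02 pos [ 0.6217 -0.0594  0.2269] yaw 1.57 q6 -0.2 REL mm [19.4 -0.7  0.9] roll -0.001
top 152 [0.6218 0.0593 0.0684] [0.0582 0.0317 0.0129]
scene 233 [0.6246 0.0466 0.0655] [0.0612 0.0591 0.0102]
```

The force rises to 46 N, so the carrier is against the stop. Back off and rise clear.

```bash
python3 -m crank '[[-1,-10,0,0,0],[-1,-20,0,0,0],[-1,-40,0,0,0],[-1,-60,0,0,0],[-1,-65,0,-30,0],[-1,-65,0,-70,0],[-1,-80,0,-100,0],[-1,-120,0,-100,0],[-1,-120,0,-100,0],[-1,-120,0,-100,0]]'
python3 - <<'E'
from h import *
np.set_printoptions(suppress=True,precision=4,linewidth=150)
rel(.621,-.04,.226,np.pi/2)
im,d,P=look('scene'); cv2.imwrite('pics/s8.png',cv2.resize(im[140:275,170:350,::-1],(800,600),interpolation=cv2.INTER_CUBIC))
im,d,P=look('top'); q=P.reshape(-1,3); c=im.reshape(-1,3).astype(int)
m=(abs(q[:,0]-.621)<.05)&(abs(q[:,1]-.06)<.09)&(q[:,2]>.06)&(q[:,2]<.08)&(c[:,2]>c[:,0]+30); Q=q[m]; print(len(Q),(Q.min(0)+Q.max(0))/2,Q.max(0)-Q.min(0))
f=(q[:,2]>.05)&(q[:,2]<.08)&(abs(q[:,0]-.62)<.04)&(q[:,1]>-.12)&(q[:,1]<0); print('post',q[f].min(0),q[f].max(0),np.median(q[f],0))
f=(q[:,2]>.0305)&(q[:,2]<.038)&(abs(q[:,0]-.621)<.05)&(q[:,1]>-.1)&(q[:,1]<.14); h=np.abs(q[:,0]-.621)>.035; print('plate y',q[f&h][:,1].min(),q[f&h][:,1].max())
D=np.load('top0.npz')['P'].reshape(-1,3);
f=(D[:,2]>.0305)&(D[:,2]<.038)&(abs(D[:,0]-.621)<.05)&(D[:,1]>-.2)&(D[:,1]<.02); h=np.abs(D[:,0]-.621)>.035; print('plate0 y',D[f&h][:,1].min(),D[f&h][:,1].max())
E
```

```text
time: 28.95
tool_pos: [0.6211, -0.1717, 0.3265]
tool_rot: [3.141, -0.0, 1.568]
contact_force: [-0.5, 0.7, -0.7]
opening: 0.0004
grip_force: 0.0
t 28.95 pos [ 0.6211 -0.1717  0.3265] yaw 1.568 q6 -0.39 REL mm [131.7  -0.4 100.5] roll -0.002
312 [0.621  0.0468 0.0686] [0.0597 0.0566 0.0161]
post [ 0.6132 -0.0512  0.0508] [ 0.6263 -0.0373  0.0789] [ 0.6176 -0.043   0.0764]
plate y -0.013575681385116129 0.1244202660143963
plate0 y -0.1371804017418562 -0.01933796881663748
```

View pics/s8.png

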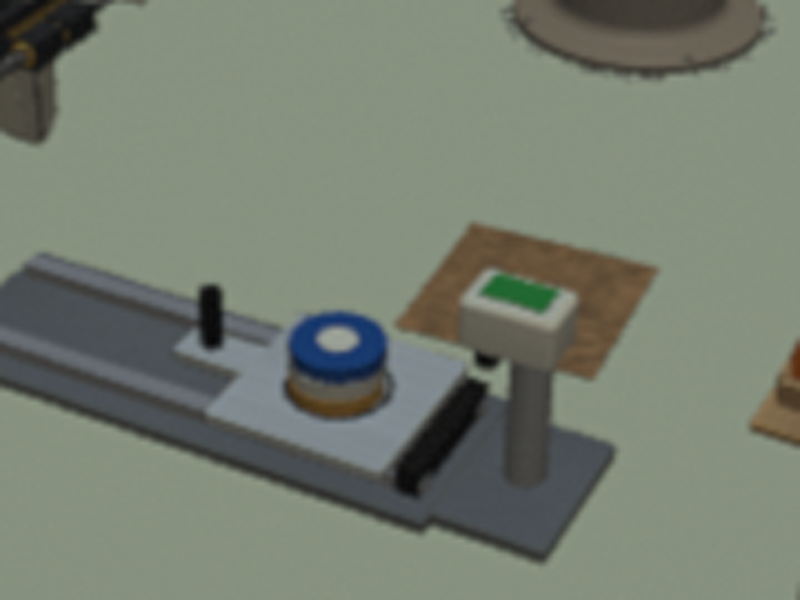

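The plate touches the stop bar at (440,435), and the stack at (338,360) is aligned on the ring. The post moved about 123 mm and the cap about 124.5 mm, so the stack did not shift. The gripper is clear.

```bash
python3 -c "
from cell import ticket
print(ticket.hand_in())"
```

```text
the job is handed in; nothing more can be done
None
```

Job handed in with no verdict returned: brass, white and blue are stacked on the ring mark, and the last pictures show the carrier against its stop, the stack aligned and the gripper clear; I never went near the orange disc, bottle or beaker but did not re-measure them.

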